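Set up the colony counter for the next dish

ROBOT

A 6-joint arm with a two-finger parallel gripper is mounted at the origin on the work surface. World frame = base frame: x ahead of the robot, y to its left, z up, the work surface at z = 0. Lengths are in m, angles in degrees, forces in N, time in s.
With the tool pointing down it reaches from about 0.25 to 0.85 m from the base axis. Payload 12.5 kg.
Tool frame: the origin (TCP) lies midway between the tips of the shut fingers; the grasp point (between the pads) lies 19 mm behind it; x points along the fingers, y is the direction in which the jaws open and shut, and the axes are right-handed (so a half turn about x gives the same grasp; the last joint's range is limited). The gripper opens to 93 mm and grips with 3 to 60 N. Pads are 15 mm wide; open, the fingers measure 128 mm over their backs; the gripper's body (75 mm by 188 mm) begins 65 mm behind the grasp point.
Start: joints at [68.377, 20.094, 94.641, -0, 65.266, -4.847], TCP at [0.159, 0.527, 0.219] pointing down, gripper open.
Joint ranges: [-157.81, 157.81], [-45, 120.19], [0.68, 151.7], [-89.99, 269.99], [4.06, 180], [-164.3, 164.3]. Speed limits (degrees/s): [127.2, 127.2, 159.86, 180, 180, 180].

INTERFACE

Orientations are given as [roll, pitch, yaw] about the fixed x, y, z axes, in that order (R = Rz(yaw) Ry(pitch) Rx(roll)).
In Python, from rig import monitor, cams, env gives the robot as it stands.
- The arm moves only by the tool drive_tool, never from a script. Its argument "deltas" is a list of rows, each an object with "claw": the opening in per cent of the stroke, from 0 (shut) to 100 (fully open); "slide": the shift along the tool's x, y, z in mm, a list of three; "spin": the turn about the tool's x in rad. A call has exactly 8 rows; each row shifts and turns the pose as measured when the row begins, along the tool's axes as they then stand; what a row does not reach is not made up. A row lasts 1/10 s, in which the tool goes at most 50 mm and 8.59 degrees, less where a joint would pass 70% of its speed; a pose out of reach is approached as far as the arm can. A call with a gripper value outside its range is refused whole. The fingers move at their own pace and stop on an object; "grip_force" is the grip in N (left out, the last holds). Time passes only in rows, so rows that do not move let the fingers close, or fill a call up. It gives the time, the measured TCP pose, the force and the opening at its end, in the units of the state.
- monitor.state(): the state, without advancing time (a new reading comes with each control period).
- cams.snapshot(name): name is "scene" or "top"; returns (picture, depth): 480x640x3 uint8, red, green, blue; 480x640 float32, m along the optical axis (not along the pixel's ray), 0 where there is no reading.
- cams.camera_model(name): a dict with "intrinsics" (3x3 intrinsics, pixels), "dist" ([k1, k2, p1, p2, k3] as OpenCV has them; the pictures are not rectified), "rvec" (rotation vector, rad) and "tvec" (3), from world to camera coordinates, as OpenCV has them. Camera axes: x right, y down, z forward; pixel columns grow to the right and rows downward; lengths in m; the calibration is good to about 2 mm. A picture is of the moment at which its call begins. camera_model takes no time and is no camera call.
- env.close_job(): hands the job in, once; it reports no verdict.
The state is a dict: "time": time; "joints": joint angles; "dq": joint speeds; "joint_efforts": joint torques, N m; "tool_pos": TCP position; "eef_rot": TCP orientation; "force": force on the tool from outside, world axes, zero at the start; "wrist_torque": the same for the moment, N m; "grip_width": finger opening in m.
Only numpy, scipy, OpenCV 4.12 (cv2) and the standard library are available. Lean on these libraries where they do the work, as an engineer would, in place of code of your own. Each camera call takes 0.05 s, during which the arm holds its last target. There are 200 camera calls.

TASK

Set up the bench for the next count: the red dish is done, so take it off the colony counter and stack it squarely on top of the green dish where that one lies, and put the amber dish in the middle of the counter's lit window. Stand the brown bottle on the light grey mat, midway between the white-capped and the blue-capped jar and in line with them, and stand the steel hand tally on the bench in front of the counter (on the robot's side), in line with the middle of the lit window and about a finger's width from the counter's front edge. Set everything down upright rather than dropping it, and leave the green dish, the two jars and the blue beaker where they stand.

Things in the scene. Friction and masses are not known exactly. Their poses are not given: they have to be found in the camera images.
- counter: colony counter, fixed cream box with dark top: 240 (x) by 230 (y), 62 mm high. Origin: centre of underside, at bench height; -x is its front, facing the robot (yaw within 0.15 rad), +y the robot's left. Lit window: flush pale yellow disc, 104 mm wide, silver ring, centre at x -10, y +30, z 62 mm. A magnifier on a neck, 175 mm high, stands at x +107, y -98 mm and reaches to the rear.
- dish_red: closed culture dish with red agar, a flat disc 60 mm across and 18 mm high, 40 g; at the start it lies on the lit window. Origin: centre of the underside, z up. Flat top, straight side.
- dish_amber: closed culture dish with amber-yellow agar, 60 mm across, 18 mm high, 40 g, on the bench. Origin: centre of the underside, z up. 
- dish_green: closed culture dish with green agar, 60 mm across, 18 mm high, 40 g, loose on the bench. Origin: centre of the underside, z up. 
- bottle: small brown bottle with a black cap: 38 mm across up to 44 mm height, then a shoulder, cap 25 mm across, 70 mm high in all, about 90 g, standing. Origin: centre of the underside, z up. 
- tally: hand tally: a steel drum 42 mm across, 26 mm high, with a white dial on top crossed by a black bar and a small red button, about 70 g, standing on its flat base. Origin: centre of the underside, z up. 
- mat: light grey bench mat, 290 mm long (its x), 85 mm wide (its y), 3 mm thick, fixed on the bench to the robot's right. Origin: centre of the underside, at bench height. The two jars stand on it near its ends, and midway between them (within 4 mm) is the mat's centre.
- jar_white: cream jar with a white cap, 48 mm across, 64 mm high, 180 g, standing loose on the mat about 95 mm from the mat's centre, at one end. Origin: centre of the underside, z up. 
- jar_blue: cream jar with a blue cap, 48 mm across, 64 mm high, 180 g, standing loose on the mat about 95 mm from its centre, at the other end. Origin: centre of the underside, z up. 
- beaker: open blue plastic beaker, 52 mm across the rim, 62 mm high, 60 g, standing loose on the bench among the things to be moved; not needed. Origin: centre of the underside, z up. 
Mind the look-alikes: they are no part of the job. What is shaped like the bottle but purple or turquoise is not meant.

How it is judged:
By the outcome, as a careful person would: the job done as asked, in the order asked, and still so for the second after the job is handed in, with the robot touching nothing.
It also fails if it takes over 112 s, if anything falls off the work surface, if the arm or the gripper's body presses on something with over 40 N, if the wrist force passes 120 N, or if a joint passes its speed limit or range.

## Working session

There is one attempt and no reset: what is moved stays moved. The work goes in short steps, Python scripts to look and compute and a tool call to move; the robot and the scene stay as the last step left them, time stands still between calls to the robot, and variables do not carry over. Pictures are saved under pics/ and viewed, about 12 in all and at most 16, crops included, and the job is handed in when it is done.

Besides the shell and the picture viewer there is one more tool, called after ">>>" as a command line: name --argument value ..., lists and objects as JSON in quotes. drive_tool: Moves the arm, as the interface text tells. Its arguments: {"type":"object","properties":{"deltas":{"type":"array","items":{"type":"object","properties":{"claw":{"type":"number"},"slide":{"type":"array","items":{"type":"number"}},"spin":{"type":"number"}}}},"grip_force":{"type":"number"}},"required":["deltas"]}

```bash
ls; mkdir -p pics
cat > h.py <<'E'
import numpy as np, cv2
from rig import monitor, cams, env
def snap(n, f=None):
    im,d=cams.snapshot(n)
    if f: cv2.imwrite('pics/'+f, cv2.cvtColor(im,cv2.COLOR_RGB2BGR))
    return im,d
def ray(n,uv):
    m=cams.camera_model(n); K=np.array(m['intrinsics'],float); D=np.array(m['dist'],float)
    R=cv2.Rodrigues(np.array(m['rvec'],float))[0]; t=np.array(m['tvec'],float).reshape(3)
    p=cv2.undistortPoints(np.array(uv,float).reshape(-1,1,2),K,D).reshape(-1,2)
    d=np.c_[p,np.ones(len(p))]@R; return -R.T@t, d
def onz(n,uv,z):
    c,d=ray(n,uv); return c+d*((z-c[2])/d[:,2])[:,None]
def proj(n,P):
    m=cams.camera_model(n)
    return cv2.projectPoints(np.array(P,float).reshape(-1,3),np.array(m['rvec'],float),np.array(m['tvec'],float),np.array(m['intrinsics'],float),np.array(m['dist'],float))[0].reshape(-1,2)
E
python3 - <<'E'
from h import *
for n in('top','scene'):
    snap(n,n+'0.png'); m=cams.camera_model(n); print(n,ray(n,[[320,240]])[0],m['intrinsics'][0][0])
print(monitor.state())
E
```

```text
pics
top [4.56945383e-01 7.07186532e-04 1.42454231e+00] 579.4493695490756
scene [1.23920088 0.37308046 0.7800349 ] 454.45653223486147
{'time': 0.1, 'joints': array([ 6.83756822e+01,  2.01194891e+01,  9.46720278e+01,  9.23488339e-04,
        6.52659400e+01, -4.84785454e+00]), 'dq': array([-0.07816485, -0.11395387, -0.09593968, -0.03602729,  0.03528023,
        0.03306345]), 'joint_efforts': array([ 2.35180203e-03, -4.98025167e+01, -2.85700607e+01,  7.01542175e-02,
        2.38742778e-02, -3.02448643e-05]), 'tool_pos': array([0.15861736, 0.5263172 , 0.21818043]), 'eef_rot': array([ -95.68382339,   89.94253697, -112.46067343]), 'force': array([ 0.83666649, -0.91497283, -0.3227762 ]), 'wrist_torque': array([ 0.02319114, -0.04307827, -0.01776694]), 'grip_width': 0.09339717359540528}
```

View pics/top0.png

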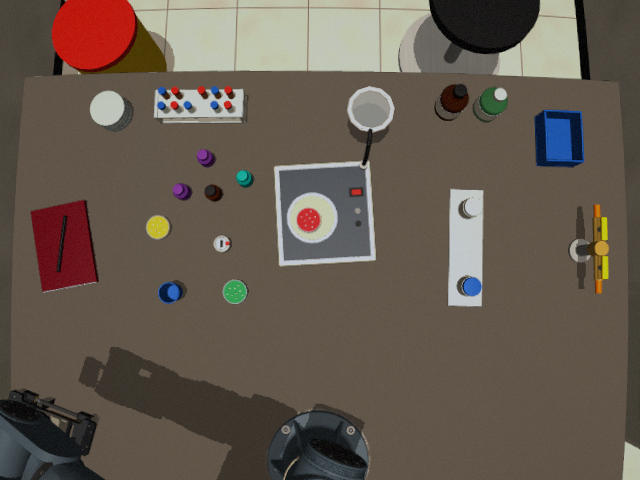

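View pics/scene0.png

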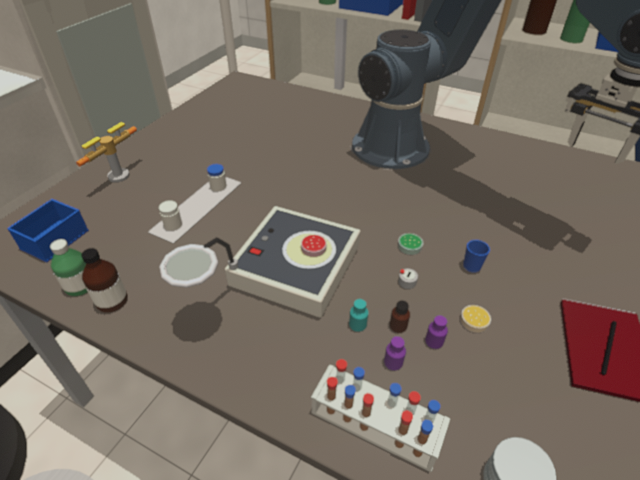

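The scene shows these candidates (top-view pixels):
- **Bottle:** small brown at (213,192). Look-alikes are purple (205,157) and (181,191), turquoise (244,178), and a large brown reagent bottle at (452,100). I choose (213,192).
- **Dishes:** red (308,220) on the window, amber (158,227), green (235,291).
- **Other items:** tally (222,243), jars (470,207) and (470,286), beaker (171,292).

```bash
cat > meas.py <<'E'
from h import *
def comp(mask,uv,r=16):
    m=np.zeros(mask.shape,np.uint8); cv2.circle(m,tuple(int(round(x)) for x in uv),r,1,-1)
    m&=mask.astype(np.uint8); n,l,s,c=cv2.connectedComponentsWithStats(m)
    if n<2: return None,0
    i=1+np.argmax(s[1:,4]); 
    h=cv2.convexHull(cv2.findContours((l==i).astype(np.uint8),0,1)[0][0]).reshape(-1,2)
    (cc,rr)=cv2.minEnclosingCircle(h); M=cv2.moments(h)
    return (M['m10']/M['m00'],M['m01']/M['m00']),(s[i,4],rr)
E
python3 - <<'E'
from meas import *
im,d=snap('top')
h=cv2.cvtColor(im,cv2.COLOR_RGB2HSV).astype(int); H,S,V=h[...,0],h[...,1],h[...,2]
sat=(S>120)&(V>80)
for n,uv,mask,z,r in [('red',(308,220),sat&((H<8)|(H>172)),.08,16),('amber',(158,227),sat&(H>18)&(H<35),.018,18),('green',(235,291),sat&(H>45)&(H<85),.018,18),
  ('tally',(222,243),(V>110)&(S<90),.026,14),('jarw',(471,206),(V>225),.064,14),('jarb',(470,286),sat&(H>100)&(H<125),.064,16),('beaker',(171,292),sat&(H>100)&(H<125),.062,16),
  ('bottle',(214,191),(V<75),.06,13),('window',(312,218),(V>150)&(S>20)|(sat&((H<8)|(H>172))),.062,32)]:
    c,a=comp(mask,uv,r); print(n,np.round(c,1),a,np.round(onz('top',c,z)[0]*1000,1)if c else'')
# counter outline
m=((V>150)).astype(np.uint8); m[:150]=0;m[275:]=0;m[:,:265]=0;m[:,385:]=0
q=cv2.minAreaRect(cv2.findNonZero(m)); print(q, np.round(cv2.boxPoints(q)))
print('counter corners z62',np.round(onz('top',cv2.boxPoints(q),.062)*1000))
m=((V>170)&(S<40)).astype(np.uint8); m[:180]=0;m[315:]=0;m[:,:440]=0;m[:,495:]=0
q=cv2.minAreaRect(cv2.findNonZero(m)); print('mat',q,np.round(onz('top',[q[0]],.003)*1000))
a=im[120:320,130:390]; cv2.imwrite('pics/crop0.png',cv2.resize(a[...,::-1],None,fx=3,fy=3,interpolation=cv2.INTER_CUBIC))
E
```

```text
red [308.1 219.4] (np.int32(401), 11.454002380371094) [583.8  27.1  80. ]
amber [157.2 226.8] (np.int32(338), 10.614180564880371) [568.6 401.2  18. ]
green [234.5 291.4] (np.int32(351), 10.860844612121582) [412.7 205.5  18. ]
tally [221.  243.3] (np.int32(205), 8.656940460205078) [528.9 239.3  26. ]Traceback (most recent call last):
  File "<stdin>", line 8, in <module>
    return _wrapfunc(a, 'round', decimals=decimals, out=out)
    return _wrapit(obj, method, *args, **kwds)
    result = getattr(arr, method)(*args, **kwds)
TypeError: unsupported operand type(s) for *: 'NoneType' and 'float'
```

```bash
cat > m1.py <<'E'
from meas import *
im,d=snap('top')
a=im[120:320,130:390]; cv2.imwrite('pics/crop0.png',cv2.resize(a[...,::-1],None,fx=3,fy=3,interpolation=cv2.INTER_CUBIC))
h=cv2.cvtColor(im,cv2.COLOR_RGB2HSV).astype(int); H,S,V=h[...,0],h[...,1],h[...,2]
sat=(S>120)&(V>80); print('V jar',im[200:212:4,462:480:4].tolist(), 'bot',V[184:200:2,206:222:2])
for n,uv,mask,z,r in [('jarw',(471,206),(V>195)&(S<15),.064,14),('jarb',(470,286),sat&(H>100)&(H<125),.064,16),('beaker',(171,292),sat&(H>100)&(H<125),.062,16),
  ('bottle',(214,191),(V<75),.06,13),('window',(312,218),(V>150)&(S>20)|(sat&((H<8)|(H>172))),.062,32)]:
    c,k=comp(mask,uv,r); print(n,c,k,np.round(onz('top',c,z)[0]*1000,1)if c else'')
m=((V>150)).astype(np.uint8); m[:150]=0;m[275:]=0;m[:,:265]=0;m[:,385:]=0
q=cv2.minAreaRect(cv2.findNonZero(m)); print(q)
print('counter corners z62',np.round(onz('top',cv2.boxPoints(q),.062)*1000))
m=((V>170)&(S<40)).astype(np.uint8); m[:180]=0;m[315:]=0;m[:,:440]=0;m[:,495:]=0
q=cv2.minAreaRect(cv2.findNonZero(m)); print('mat',q,np.round(onz('top',[q[0]],.003)*1000))
# heights from depth
v,u=np.mgrid[0:480,0:640]; uv=np.c_[u.ravel(),v.ravel()].astype(float)
c,r=ray('top',uv); P=(c+r*d.reshape(-1,1)).reshape(480,640,3)
for n,(a,b),z0 in [('red',(308,220),.070),('amber',(158,227),.01),('green',(235,291),.01),('tally',(222,243),.015),('jarw',(471,206),.045),('jarb',(470,286),.045),('beaker',(171,292),.045),('bottle',(214,191),.055)]:
    w=P[b-20:b+21,a-20:a+21].reshape(-1,3); w=w[(w[:,2]>z0)&(w[:,2]<.12)]
    print(n,len(w),np.round(w.mean(0)*1000,1),np.round(np.percentile(w[:,:2],[2,98],axis=0).mean(0)*1000,1),np.round(np.percentile(w[:,2],[10,90])*1000,1))
E
python3 m1.py
```

```text
V jar [[[176, 179, 177], [104, 100, 86], [194, 201, 199], [193, 197, 198], [194, 200, 199]], [[62, 58, 50], [196, 202, 205], [193, 199, 200], [194, 200, 201], [195, 200, 199]], [[65, 62, 51], [195, 200, 204], [193, 199, 202], [192, 200, 204], [192, 198, 198]]] bot [[99 91 78 67 86 97 97 97]
 [75 40 36 35 47 53 78 93]
 [39 41 45 44 32 46 39 49]
 [39 38 43 44 34 34 51 24]
 [39 41 42 43 30 30 57 21]
 [52 40 39 30 21 57 47 22]
 [58 53 33 43 59 57 28 22]
 [91 58 58 56 48 30 23 27]]
jarw (471.207486631016, 204.9475935828877) (np.int32(347), 14.000100135803223) [ 623.6 -361.9   64. ]
jarb (471.6827393431167, 286.3529000698812) (np.int32(259), 9.069709777832031) [ 429.7 -361.4   64. ]
beaker (168.4014184397163, 292.45910165484634) (np.int32(233), 10.833429336547852) [409.1 357.4  62. ]
bottle (213.36192468619248, 192.69246861924685) (np.int32(254), 9.580801963806152) [648.1 254.5  60. ]
window (311.8427716390423, 217.32101749539592) (np.int32(1478), 21.86326026916504) [590.5  18.6  62. ]
((324.39141845703125, 212.6534423828125), (100.12105560302734, 96.89134216308594), 86.633544921875)
counter corners z62 [[ 714.  112.   62.]
 [ 730. -118.   62.]
 [ 491. -133.   62.]
 [ 476.   95.   62.]]
mat ((465.09283447265625, 247.10699462890625), (33.15065002441406, 115.92139434814453), 0.6740369200706482) [[ 526. -361.    3.]]
red 532 [584.8  26.6  80.7] [584.8  26.7] [77.1 84.9]
amber 448 [568.2 400.   18.8] [568.9 400.3] [15.  22.5]
green 482 [413.3 205.1  19. ] [413.6 204.6] [15.1 22.9]
tally 237 [529.5 238.2  27.4] [529.6 238.5] [23.4 31.9]
jarw 327 [ 617.7 -362.7   65.2] [ 618.  -363.8] [53.4 71.1]
jarb 316 [ 430.4 -357.5   65.4] [ 430.3 -359. ] [54.6 71.1]
beaker 149 [408.7 361.3  58.5] [409. 358.] [49.9 65.3]
bottle 89 [651.2 260.7  69.7] [651.5 261.5] [62.  74.1]
```

View pics/crop0.png

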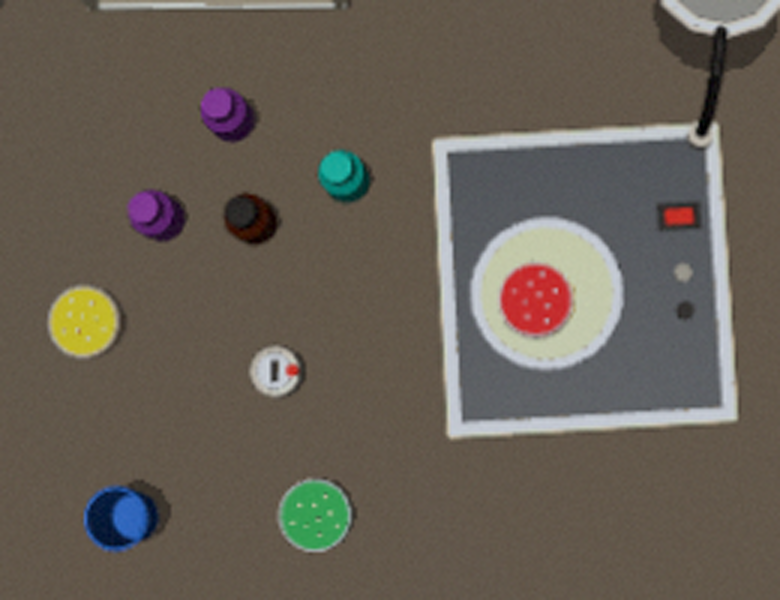

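The crop confirms the brown, black-capped bottle at crop (245,217), between two purple and one turquoise look-alike. The red dish sits off-centre on the window. I'll write a delta helper next.

```bash
cat > plan.py <<'E'
import sys
from h import *
from scipy.spatial.transform import Rotation as Ro
# usage: plan.py x y z [jaw angle deg in world]  (mm)
s=monitor.state(); R=Ro.from_euler('xyz',s['eef_rot'],degrees=True).as_matrix(); p=s['tool_pos']*1000
j=np.degrees(np.arctan2(R[1,1],R[0,1]))
print('t',round(s['time'],2),'tcp',p.round(1),'jaw',round(j,1),'toolx',R[:,0].round(3),'w',round(s['grip_width']*1000,1),'F',np.round(s['force'],1),'q',s['joints'].round(0))
if len(sys.argv)>3:
    T=np.array([float(a) for a in sys.argv[1:4]]); dl=0
    if len(sys.argv)>4:
        dl=(float(sys.argv[4])-j+90)%180-90; print('spin total rad (about tool x=down)',round(-np.radians(dl),3))
    d=R.T@(T-p); print('slide now',d.round(1),'slide after spin',(Ro.from_euler('x',-dl,degrees=True).inv().as_matrix()@d).round(1))
E
python3 plan.py 584.5 26.8 180 90; python3 -c "
from h import *
print(onz('top',[[211,190.3]],.07)*1000)"
```

```text
t 0.2 tcp [158.6 526.4 218.3] jaw 73.2 toolx [-0.    -0.001 -1.   ] w 92.6 F [ 0.1  0.3 -0.2] q [68. 20. 95. -0. 65. -5.]
spin total rad (about tool x=down) -0.293
slide now [  38.5 -355.5  551.9] slide after spin [  38.5 -499.6  425.9]
[[652.36344714 258.49052665  70.        ]]
```

>>> drive_tool --deltas '[{"claw":100,"slide":[0,0,0],"spin":-0.146},{"claw":100,"slide":[0,0,0],"spin":-0.146},{"claw":100,"slide":[0,-18,16],"spin":0},{"claw":100,"slide":[2,-33,28],"spin":0},{"claw":100,"slide":[2,-36,31],"spin":0},{"claw":100,"slide":[2,-36,31],"spin":0},{"claw":100,"slide":[2,-36,31],"spin":0},{"claw":100,"slide":[2,-36,31],"spin":0}]' --grip_force 12

```text
time: 1.0
tool_pos: [0.331, 0.3298, 0.2071]
eef_rot: [-143.3, 90.0, -142.1]
force: [0.1, -0.0, -0.4]
grip_width: 0.0932
```

```bash
python3 plan.py 584.5 26.8 180 90
```

```text
t 1.0 tcp [331.  329.8 207.1] jaw 91.1 toolx [-0.001 -0.    -1.   ] w 93.2 F [ 0.1 -0.  -0.4] q [ 39.  12. 107.   0.  61. -52.]
spin total rad (about tool x=down) 0.02
slide now [  27.1 -308.   247.5] slide after spin [  27.1 -303.   253.5]
```

>>> drive_tool --deltas '[{"claw":100,"slide":[2,-37,31],"spin":0.02},{"claw":100,"slide":[2,-37,31],"spin":0},{"claw":100,"slide":[2,-37,31],"spin":0},{"claw":100,"slide":[2,-37,31],"spin":0},{"claw":100,"slide":[2,-37,31],"spin":0},{"claw":100,"slide":[2,-37,31],"spin":0},{"claw":100,"slide":[2,-37,31],"spin":0},{"claw":100,"slide":[2,-37,31],"spin":0}]'

```text
time: 1.8
tool_pos: [0.5858, 0.0215, 0.1909]
eef_rot: [44.8, 90.0, 44.7]
force: [0.4, 0.3, 0.0]
grip_width: 0.0929
```

```bash
python3 plan.py 584.5 26.8 66 90
```

```text
t 1.8 tcp [585.8  21.5 190.9] jaw 89.9 toolx [ 0.001  0.    -1.   ] w 92.9 F [0.4 0.3 0. ] q [ -2.  25.  91.   0.  64. -92.]
spin total rad (about tool x=down) -0.002
slide now [124.9   5.2  -1.4] slide after spin [124.9   5.2  -1.4]
```

>>> drive_tool --deltas '[{"claw":100,"slide":[10,5,-1.4],"spin":0},{"claw":100,"slide":[30,0,0],"spin":0},{"claw":100,"slide":[30,0,0],"spin":0},{"claw":100,"slide":[25,0,0],"spin":0},{"claw":100,"slide":[15,0,0],"spin":0},{"claw":100,"slide":[8,0,0],"spin":0},{"claw":100,"slide":[3,0,0],"spin":0},{"claw":100,"slide":[0,0,0],"spin":0}]'

```text
time: 2.6
tool_pos: [0.5856, 0.0236, 0.0638]
eef_rot: [120.5, 90.0, 120.1]
force: [0.3, -0.4, 0.8]
grip_width: 0.0926
```

```bash
python3 plan.py 584.5 26.8 66 90
```

```text
t 2.6 tcp [585.6  23.6  63.8] jaw 89.6 toolx [-0.  0. -1.] w 92.6 F [ 0.3 -0.4  0.8] q [ -2.  35.  96.   0.  49. -92.]
spin total rad (about tool x=down) -0.007
slide now [-2.2  3.1 -1.2] slide after spin [-2.2  3.2 -1.1]
```

>>> drive_tool --deltas '[{"claw":100,"slide":[-2,3,-1],"spin":0},{"claw":100,"slide":[0,0,0],"spin":0},{"claw":55,"slide":[0,0,0],"spin":0},{"claw":55,"slide":[0,0,0],"spin":0},{"claw":55,"slide":[0,0,0],"spin":0},{"claw":55,"slide":[0,0,0],"spin":0},{"claw":55,"slide":[0,0,0],"spin":0},{"claw":55,"slide":[0,0,0],"spin":0}]' --grip_force 12

```text
time: 3.4
tool_pos: [0.5861, 0.0271, 0.0691]
eef_rot: [4.6, 89.7, 4.2]
force: [0.1, 0.8, 0.3]
grip_width: 0.0592
```

```bash
python3 plan.py 413 205 66 90
```

```text
t 3.4 tcp [586.1  27.1  69.1] jaw 89.6 toolx [ 0.005  0.    -1.   ] w 59.2 F [0.1 0.8 0.3] q [ -2.  34.  96.   0.  49. -92.]
spin total rad (about tool x=down) -0.007
slide now [   2.4  176.6 -174.4] slide after spin [   2.4  177.9 -173.1]
```

>>> drive_tool --deltas '[{"claw":55,"slide":[-15,0,0],"spin":0},{"claw":55,"slide":[-25,0,0],"spin":0},{"claw":55,"slide":[-10,18,-17],"spin":0},{"claw":55,"slide":[0,30,-30],"spin":0},{"claw":55,"slide":[0,34,-34],"spin":0},{"claw":55,"slide":[0,34,-34],"spin":0},{"claw":55,"slide":[0,30,-30],"spin":0},{"claw":55,"slide":[0,15,-15],"spin":0}]'

```text
time: 4.2
tool_pos: [0.4248, 0.1924, 0.1271]
eef_rot: [8.3, 89.3, 7.6]
force: [0.6, -0.2, -0.1]
grip_width: 0.0597
```

```bash
python3 plan.py 414.3 205 27 90
```

```text
t 4.2 tcp [424.8 192.4 127.1] jaw 89.3 toolx [ 0.012  0.002 -1.   ] w 59.7 F [ 0.6 -0.2 -0.1] q [ 19.  19. 112.  -0.  49. -70.]
spin total rad (about tool x=down) -0.012
slide now [ 99.9  12.3 -11.8] slide after spin [ 99.9  12.4 -11.6]
```

>>> drive_tool --deltas '[{"claw":55,"slide":[5,12,-11],"spin":-0.01},{"claw":55,"slide":[20,0,0],"spin":0},{"claw":55,"slide":[25,0,0],"spin":0},{"claw":55,"slide":[15,0,0],"spin":0},{"claw":55,"slide":[5,0,0],"spin":0},{"claw":55,"slide":[0,0,0],"spin":0},{"claw":55,"slide":[0,0,0],"spin":0},{"claw":55,"slide":[0,0,0],"spin":0}]'

```text
time: 5.0
tool_pos: [0.4153, 0.2091, 0.0631]
eef_rot: [14.3, 88.7, 14.4]
force: [-0.4, 0.2, -1.0]
grip_width: 0.0594
```

```bash
python3 plan.py 414.3 205 27 90
python3 - <<'E'
from h import *
a,_=snap('scene'); b,_=snap('top')
p=np.hstack([cv2.resize(a[190:290,350:470],(480,400),interpolation=2),cv2.resize(b[250:330,195:275],(400,400)[:2],interpolation=2)[:,:320]])
cv2.imwrite('pics/c1.png',p[...,::-1])
E
```

```text
t 5.0 tcp [415.3 209.1  63.1] jaw 90.2 toolx [ 0.021  0.005 -1.   ] w 59.4 F [-0.4  0.2 -1. ] q [ 21.  25. 115.  -0.  39. -69.]
spin total rad (about tool x=down) 0.003
slide now [36.  -4.3 -1.8] slide after spin [36.  -4.3 -1.8]
```

View pics/c1.png

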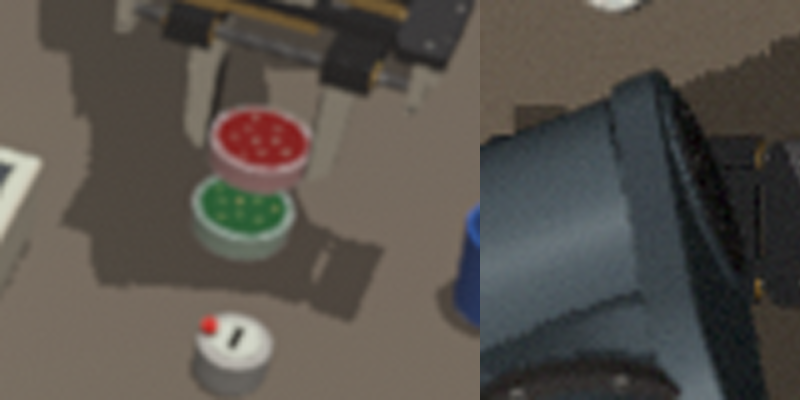

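The picture shows the red dish level in the fingers, over the green dish. I'll measure both with the scene camera.

```bash
cat >> meas.py <<'E'
def col(im,lo,hi,smin=110,vmin=60):
    h=cv2.cvtColor(im,cv2.COLOR_RGB2HSV).astype(int); H=h[...,0]
    return ((H>=lo)&(H<=hi) if lo<hi else (H>=lo)|(H<=hi))&(h[...,1]>smin)&(h[...,2]>vmin)
def circ(n,mask,uv,r,z):
    m=np.zeros(mask.shape,np.uint8); cv2.circle(m,tuple(uv),r,1,-1); m&=mask.astype(np.uint8)
    k,l,s,c=cv2.connectedComponentsWithStats(m); i=1+np.argmax(s[1:,4])
    P=cv2.convexHull(cv2.findContours((l==i).astype(np.uint8),0,1)[0][0]).reshape(-1,2)
    X=onz(n,P,z)[:,:2]*1000; (c,rr)=cv2.minEnclosingCircle(X.astype(np.float32)); M=cv2.moments(X.astype(np.float32))
    return np.round([M['m10']/M['m00'],M['m01']/M['m00'],rr],1)
E
python3 - <<'E'
from meas import *
im,_=snap('scene')
print('red',circ('scene',col(im,170,8,110,50),(415,225),22,.074),'green',circ('scene',col(im,45,85),(410,243),22,.018))
E
```

```text
red [411.4 208.7  25.9] green [415.  204.9  22.8]
```

Run:
```python
from meas import *
im=cv2.imread('pics/scene0.png')[...,::-1].copy()
print('green',circ('scene',col(im,45,85),(410,243),22,.018),'amber',circ('scene',col(im,15,35),(476,318),22,.018),'red',circ('scene',col(im,170,8,110,50),(314,245),20,.08))
```

```text
green [411.2 205.   24.4] amber [567.1 400.2  26.1] red [583.2  26.   25.7]
```

>>> drive_tool --deltas '[{"claw":55,"slide":[3,-3.7,0],"spin":0},{"claw":55,"slide":[8,0,-0.5],"spin":0},{"claw":55,"slide":[8,0,0],"spin":0},{"claw":55,"slide":[5,0,0],"spin":0},{"claw":55,"slide":[2,0,0],"spin":0},{"claw":55,"slide":[0,0,0],"spin":0},{"claw":55,"slide":[0,0,0],"spin":0},{"claw":55,"slide":[0,0,0],"spin":0}]'

```text
time: 5.95
tool_pos: [0.4151, 0.205, 0.0342]
eef_rot: [13.9, 88.8, 14.1]
force: [-0.9, 0.3, 0.1]
grip_width: 0.0598
```

```bash
python3 plan.py 415.1 205.4 25 90
```

```text
t 5.95 tcp [415.1 205.   34.2] jaw 90.2 toolx [ 0.02   0.005 -1.   ] w 59.8 F [-0.9  0.3  0.1] q [ 21.  28. 116.  -0.  35. -69.]
spin total rad (about tool x=down) 0.003
slide now [ 9.2  0.4 -0.1] slide after spin [ 9.2  0.4 -0.1]
```

>>> drive_tool --deltas '[{"claw":55,"slide":[3,0.4,0],"spin":0},{"claw":55,"slide":[3,0,0],"spin":0},{"claw":55,"slide":[1.5,0,0],"spin":0},{"claw":55,"slide":[0,0,0],"spin":0},{"claw":55,"slide":[0,0,0],"spin":0},{"claw":55,"slide":[0,0,0],"spin":0},{"claw":55,"slide":[0,0,0],"spin":0},{"claw":55,"slide":[0,0,0],"spin":0}]'

```text
time: 6.75
tool_pos: [0.4156, 0.2057, 0.0266]
eef_rot: [14.3, 88.7, 14.5]
force: [-0.1, -0.2, -0.6]
grip_width: 0.0598
```

```bash
python3 plan.py 415.1 205.4 25 90
python3 - <<'E'
from meas import *
im,_=snap('scene')
print('red',circ('scene',col(im,170,8,110,50),(412,235),22,.038))
cv2.imwrite('pics/c2.png',cv2.resize(im[200:280,360:460],(800,600),interpolation=2)[...,::-1])
E
```

```text
t 6.75 tcp [415.6 205.7  26.6] jaw 90.2 toolx [ 0.021  0.005 -1.   ] w 59.8 F [-0.1 -0.2 -0.6] q [ 21.  29. 116.  -0.  34. -69.]
spin total rad (about tool x=down) 0.003
slide now [ 1.6 -0.3 -0.5] slide after spin [ 1.6 -0.3 -0.5]
red [412.2 204.9  25.7]
```

View pics/c2.png

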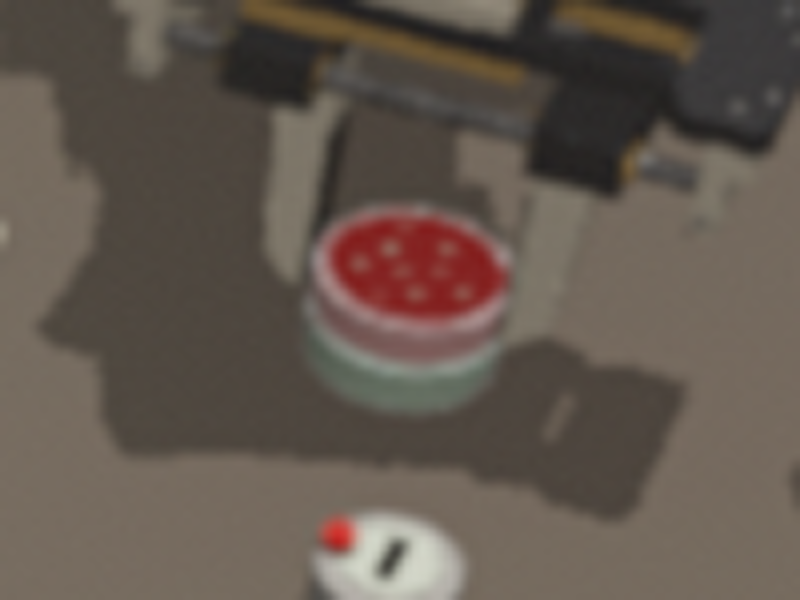

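Red sits almost on the green dish, about 1 mm off. I'll nudge, seat it and release.

>>> drive_tool --deltas '[{"claw":55,"slide":[0.5,-0.3,-1],"spin":0},{"claw":55,"slide":[1,0,0],"spin":0},{"claw":55,"slide":[0.7,0,0],"spin":0},{"claw":55,"slide":[0,0,0],"spin":0},{"claw":68,"slide":[0,0,0],"spin":0},{"claw":72,"slide":[0,0,0],"spin":0},{"claw":80,"slide":[0,0,0],"spin":0},{"claw":90,"slide":[0,0,0],"spin":0}]'

```text
time: 7.6
tool_pos: [0.4148, 0.2054, 0.0247]
eef_rot: [14.3, 88.7, 14.5]
force: [0.4, 0.1, 0.3]
grip_width: 0.078
```

```bash
python3 plan.py 568.5 400.5 120 90
python3 - <<'E'
from meas import *
im,_=snap('scene')
print('red',circ('scene',col(im,170,8,110,50),(412,235),22,.036))
E
```

```text
t 7.6 tcp [414.8 205.4  24.7] jaw 90.2 toolx [ 0.022  0.006 -1.   ] w 78.0 F [0.4 0.1 0.3] q [ 21.  29. 116.  -0.  34. -69.]
spin total rad (about tool x=down) 0.003
slide now [-90.8 195.1 156.3] slide after spin [-90.8 195.6 155.7]
red [410.7 204.7  25.9]
```

>>> drive_tool --deltas '[{"claw":100,"slide":[-8,0,0],"spin":0},{"claw":100,"slide":[-25,0,0],"spin":0},{"claw":100,"slide":[-40,0,0],"spin":0},{"claw":100,"slide":[-20,20,16],"spin":0},{"claw":100,"slide":[0,37,30],"spin":0},{"claw":100,"slide":[0,38,30],"spin":0},{"claw":100,"slide":[0,38,30],"spin":0},{"claw":100,"slide":[0,28,22],"spin":0}]'

```text
time: 8.45
tool_pos: [0.5418, 0.3691, 0.1301]
eef_rot: [15.5, 88.7, 15.5]
force: [-0.3, -0.8, -0.1]
grip_width: 0.0925
```

```bash
python3 plan.py 568.5 400.5 60 90
python3 - <<'E'
from meas import *
im,_=snap('top'); s,_=snap('scene')
print('red',circ('top',col(im,170,8,110,50),(234,290),18,.036),'scene red',circ('scene',col(s,170,8,110,50),(412,235),22,.036))
E
```

```text
t 8.45 tcp [541.8 369.1 130.1] jaw 90.0 toolx [ 0.022  0.006 -1.   ] w 92.5 F [-0.3 -0.8 -0.1] q [ 30.  36.  83.  -0.  60. -59.]
spin total rad (about tool x=down) -0.0
slide now [70.9 30.9 25.1] slide after spin [70.9 30.9 25.1]
red [412.4 205.1  27. ] scene red [410.7 204.7  25.4]
```

>>> drive_tool --deltas '[{"claw":100,"slide":[0,23,18],"spin":0},{"claw":100,"slide":[15,5,5],"spin":0},{"claw":100,"slide":[30,0,0],"spin":0},{"claw":100,"slide":[30,0,0],"spin":0},{"claw":100,"slide":[20,0,0],"spin":0},{"claw":100,"slide":[10,0,0],"spin":0},{"claw":100,"slide":[4,0,0],"spin":0},{"claw":100,"slide":[0,0,0],"spin":0}]'

```text
time: 9.35
tool_pos: [0.5647, 0.3948, 0.0168]
eef_rot: [10.6, 88.9, 10.6]
force: [-0.5, -0.0, -0.0]
grip_width: 0.0929
```

```bash
python3 plan.py 568.5 400.5 5 90
```

```text
t 9.35 tcp [564.7 394.8  16.8] jaw 90.1 toolx [ 0.018  0.003 -1.   ] w 92.9 F [-0.5 -0.  -0. ] q [ 31.  47.  80.  -0.  52. -59.]
spin total rad (about tool x=down) 0.001
slide now [11.9  5.7  3.6] slide after spin [11.9  5.7  3.6]
```

>>> drive_tool --deltas '[{"claw":100,"slide":[4,5.7,3.6],"spin":0},{"claw":100,"slide":[4,0,0],"spin":0},{"claw":100,"slide":[2,0,0],"spin":0},{"claw":100,"slide":[0,0,0],"spin":0},{"claw":55,"slide":[0,0,0],"spin":0},{"claw":55,"slide":[0,0,0],"spin":0},{"claw":55,"slide":[0,0,0],"spin":0},{"claw":55,"slide":[0,0,0],"spin":0}]'

```text
time: 10.15
tool_pos: [0.5703, 0.4019, 0.0099]
eef_rot: [15.0, 88.6, 15.1]
force: [0.2, -0.5, -0.5]
grip_width: 0.0654
```

```bash
python3 plan.py 568.5 400.5 5 90
```

```text
t 10.15 tcp [570.3 401.9   9.9] jaw 90.1 toolx [ 0.023  0.006 -1.   ] w 65.4 F [ 0.2 -0.5 -0.5] q [ 32.  48.  79.  -0.  52. -58.]
spin total rad (about tool x=down) 0.001
slide now [ 4.9 -1.4 -1.9] slide after spin [ 4.9 -1.4 -1.9]
```

>>> drive_tool --deltas '[{"claw":70,"slide":[3,-1.4,-1.9],"spin":0},{"claw":70,"slide":[0,0,0],"spin":0},{"claw":55,"slide":[0,0,0],"spin":0},{"claw":55,"slide":[0,0,0],"spin":0},{"claw":55,"slide":[0,0,0],"spin":0},{"claw":55,"slide":[0,0,0],"spin":0},{"claw":55,"slide":[-5,0,0],"spin":0},{"claw":55,"slide":[-20,0,0],"spin":0}]'

```text
time: 10.95
tool_pos: [0.5663, 0.3993, 0.0297]
eef_rot: [10.9, 88.9, 10.9]
force: [0.0, -0.1, -0.4]
grip_width: 0.0596
```

```bash
python3 plan.py 592 18.3 160 90
```

```text
t 10.95 tcp [566.3 399.3  29.7] jaw 90.1 toolx [ 0.019  0.004 -1.   ] w 59.6 F [ 0.  -0.1 -0.4] q [ 31.  46.  79.  -0.  54. -58.]
spin total rad (about tool x=down) 0.001
slide now [-131.2 -380.5   27.8] slide after spin [-131.2 -380.5   28.2]
```

>>> drive_tool --deltas '[{"claw":55,"slide":[-30,0,0],"spin":0},{"claw":55,"slide":[-40,0,0],"spin":0},{"claw":55,"slide":[-30,-15,1],"spin":0},{"claw":55,"slide":[-10,-35,3],"spin":0},{"claw":55,"slide":[0,-45,3],"spin":0},{"claw":55,"slide":[0,-48,3],"spin":0},{"claw":55,"slide":[0,-48,4],"spin":0},{"claw":55,"slide":[0,-48,4],"spin":0}]'

```text
time: 11.75
tool_pos: [0.5834, 0.1582, 0.1496]
eef_rot: [14.9, 88.4, 15.4]
force: [1.3, -0.1, -0.1]
grip_width: 0.0595
```

```bash
python3 plan.py 592 18.3 120 90
```

```text
t 11.75 tcp [583.4 158.2 149.6] jaw 90.5 toolx [ 0.027  0.007 -1.   ] w 59.5 F [ 1.3 -0.1 -0.1] q [ 11.  29.  91.   0.  58. -80.]
spin total rad (about tool x=down) 0.009
slide now [  28.8 -140.2    6.6] slide after spin [  28.8 -140.1    7.9]
```

>>> drive_tool --deltas '[{"claw":55,"slide":[0,-42,2],"spin":0},{"claw":55,"slide":[0,-40,2],"spin":0},{"claw":55,"slide":[5,-30,2],"spin":0},{"claw":55,"slide":[10,-15,0],"spin":0},{"claw":55,"slide":[20,0,0],"spin":0},{"claw":55,"slide":[15,0,0],"spin":0},{"claw":55,"slide":[4,0,0],"spin":0},{"claw":55,"slide":[0,0,0],"spin":0}]'

```text
time: 12.55
tool_pos: [0.5924, 0.0218, 0.0952]
eef_rot: [12.7, 88.2, 12.9]
force: [-0.4, 0.4, 0.1]
grip_width: 0.0597
```

```bash
python3 plan.py 592 18.3 70 90;  python3 - <<'E'
from meas import *
im,_=snap('scene'); im0=cv2.imread('pics/scene0.png')[...,::-1].copy()
z=monitor.state()['tool_pos'][2]-.008+.018
p=proj('scene',[[.59,.018,z]])[0].astype(int); print(p,'amber',circ('scene',col(im,15,35,110),tuple(int(i) for i in p),24,z))
# window pixels from initial
h=cv2.cvtColor(im0,cv2.COLOR_RGB2HSV).astype(int)
print('win',circ('scene',(h[...,2]>150)&(h[...,1]>25)|col(im0,170,8,110,50),(309,249),32,.062))
cv2.imwrite('pics/c3.png',cv2.resize(im[170:320,220:380],(640,600),interpolation=2)[...,::-1])
E
```

```text
t 12.55 tcp [592.4  21.8  95.2] jaw 90.2 toolx [ 0.031  0.007 -0.999] w 59.7 F [-0.4  0.4  0.1] q [ -3.  32.  95.   1.  51. -93.]
spin total rad (about tool x=down) 0.003
slide now [25.1 -3.7 -1.2] slide after spin [25.1 -3.7 -1.2]
[308 234] amber [589.7  20.1  25.7]
win [588.6  17.8  51.9]
```

View pics/c3.png

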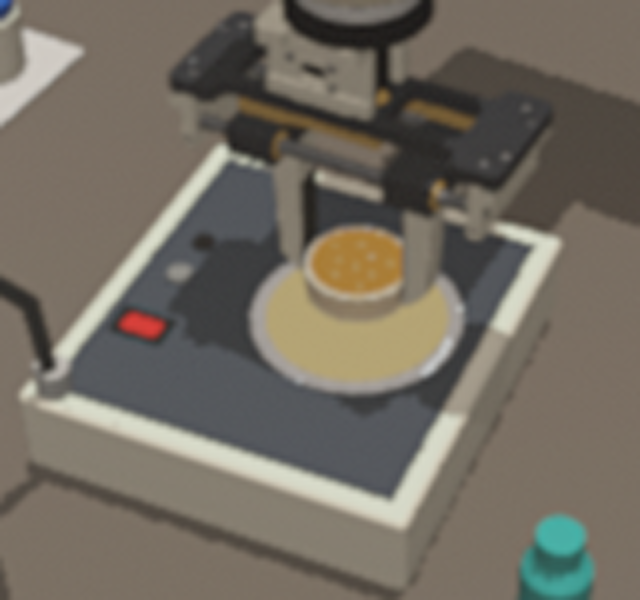

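The amber dish is held level above the window, about 2 mm off centre. I'll correct that and lower it.

>>> drive_tool --deltas '[{"claw":55,"slide":[3,-2.5,-1.9],"spin":0},{"claw":55,"slide":[7,0,0],"spin":0},{"claw":55,"slide":[7,0,0],"spin":0},{"claw":55,"slide":[3,0,0],"spin":0},{"claw":55,"slide":[1,0,0],"spin":0},{"claw":55,"slide":[0,0,0],"spin":0},{"claw":55,"slide":[0,0,0],"spin":0},{"claw":55,"slide":[0,0,0],"spin":0}]'

```text
time: 13.4
tool_pos: [0.5921, 0.0202, 0.0745]
eef_rot: [11.4, 88.0, 11.7]
force: [-0.3, -0.6, 0.1]
grip_width: 0.0595
```

```bash
python3 plan.py 591.3 19.5 69.5 90;  python3 - <<'E'
from meas import *
im,_=snap('scene')
z=monitor.state()['tool_pos'][2]-.008+.018
p=proj('scene',[[.59,.018,z]])[0].astype(int); print(p,'amber',circ('scene',col(im,15,35,150),tuple(int(i) for i in p),24,z))
E
```

```text
t 13.4 tcp [592.1  20.2  74.5] jaw 90.3 toolx [ 0.034  0.007 -0.999] w 59.5 F [-0.3 -0.6  0.1] q [ -3.  34.  96.   1.  48. -93.]
spin total rad (about tool x=down) 0.005
slide now [ 5.  -0.8 -1. ] slide after spin [ 5.  -0.8 -1. ]
[308 241] amber [589.7  18.   23.8]
```

>>> drive_tool --deltas '[{"claw":55,"slide":[1,-0.3,-1.1],"spin":0},{"claw":55,"slide":[2,0,0],"spin":0},{"claw":55,"slide":[1.5,0,0],"spin":0},{"claw":55,"slide":[1,0,0],"spin":0},{"claw":55,"slide":[0.5,0,0],"spin":0},{"claw":55,"slide":[0,0,0],"spin":0},{"claw":55,"slide":[0,0,0],"spin":0},{"claw":55,"slide":[0,0,0],"spin":0}]'

```text
time: 14.25
tool_pos: [0.5914, 0.0199, 0.0686]
eef_rot: [11.0, 88.0, 11.3]
force: [0.1, 0.4, 0.4]
grip_width: 0.06
```

```bash
python3 plan.py 591.3 19.5 69.5 90;  python3 - <<'E'
from meas import *
im,_=snap('scene'); z=.08
p=proj('scene',[[.59,.018,z]])[0].astype(int); print(p,'amber',circ('scene',col(im,15,35,150),tuple(int(i) for i in p),24,z))
E
```

```text
t 14.25 tcp [591.4  19.9  68.6] jaw 90.3 toolx [ 0.035  0.007 -0.999] w 60.0 F [0.1 0.4 0.4] q [ -3.  34.  96.   1.  47. -94.]
spin total rad (about tool x=down) 0.005
slide now [-0.9 -0.4 -0.1] slide after spin [-0.9 -0.4 -0.1]
[308 243] amber [590.5  18.7  23.6]
```

>>> drive_tool --deltas '[{"claw":55,"slide":[1,-0.4,-0.7],"spin":0},{"claw":55,"slide":[1,0,0],"spin":0},{"claw":55,"slide":[0,0,0],"spin":0},{"claw":65,"slide":[0,0,0],"spin":0},{"claw":68,"slide":[0,0,0],"spin":0},{"claw":72,"slide":[0,0,0],"spin":0},{"claw":80,"slide":[0,0,0],"spin":0},{"claw":90,"slide":[0,0,0],"spin":0}]'

```text
time: 15.1
tool_pos: [0.5916, 0.0199, 0.0682]
eef_rot: [11.2, 87.8, 11.5]
force: [0.3, 0.9, -0.3]
grip_width: 0.078
```

>>> drive_tool --deltas '[{"claw":100,"slide":[-10,0,0],"spin":0},{"claw":100,"slide":[-30,0,0],"spin":0},{"claw":100,"slide":[-45,0,0],"spin":0},{"claw":100,"slide":[-40,0,0],"spin":0.14},{"claw":100,"slide":[-20,0,0],"spin":0.14},{"claw":100,"slide":[0,0,0],"spin":0.14},{"claw":100,"slide":[0,0,0],"spin":0.14},{"claw":100,"slide":[0,0,0],"spin":0.14}]'

```text
time: 15.9
tool_pos: [0.5858, 0.0187, 0.2249]
eef_rot: [51.3, 87.6, 10.1]
force: [-0.4, 0.4, -0.8]
grip_width: 0.0934
```

```bash
python3 plan.py 652 259.5 150 0;  python3 - <<'E'
from meas import *
im,_=snap('scene'); z=.08
p=proj('scene',[[.59,.018,z]])[0].astype(int); print(p,'amber',circ('scene',col(im,15,35,150),tuple(int(i) for i in p),24,z))
cv2.imwrite('pics/s4.png',im[...,::-1])
E
```

```text
t 15.9 tcp [585.8  18.7 224.9] jaw 48.8 toolx [ 0.041  0.007 -0.999] w 93.4 F [-0.4  0.4 -0.8] q [ -3.  22.  91.   1.  65. -52.]
spin total rad (about tool x=down) 0.852
slide now [  79.3  222.3 -110.9] slide after spin [  79.3   63.  -240.3]
[308 243] amber [590.5  19.2  23.6]
```

Run:
```python
from meas import *
s=cv2.imread('pics/s4.png')[...,::-1]; t,_=snap('top')
cv2.imwrite('pics/t4.png',t[...,::-1])
f=lambda a,x,y,w:cv2.resize(a[y:y+w,x:x+w],(400,400),interpolation=2)
p=np.vstack([np.hstack([f(s,380,290,40),f(t,193,172,40)])]); cv2.imwrite('pics/c5.png',p[...,::-1])
for n,im,uv,r in(('scene',s,(314,245),0),):pass
print('amber top',circ('top',col(t,15,35,110),(310,220),30,.08))
```

```text
amber top [556.6  44.7  14.1]
```

View pics/c5.png

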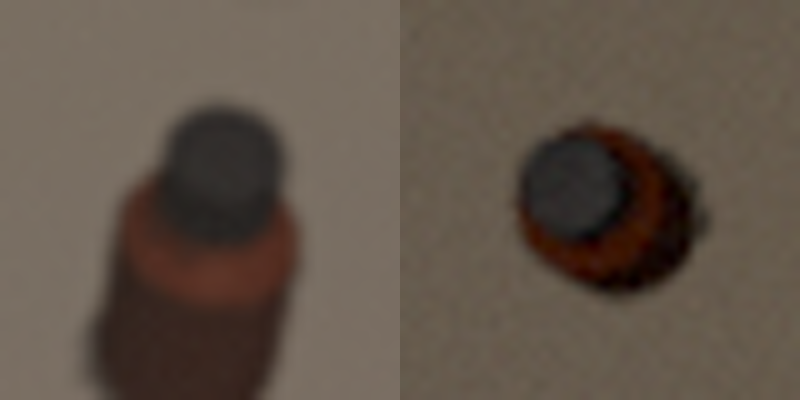

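The crop shows the cap top centre at scene (402.0,304.7) and top (209.8,190.2).

```bash
python3 - <<'E'
from meas import *
print(onz('scene',[[402,304.6]],.07)*1000,onz('top',[[209.7,190]],.07)*1000)
E
python3 plan.py 652 260 150 57
```

```text
[[652.49300938 261.63183083  70.        ]] [[653.07077207 261.63307468  70.        ]]
t 16.0 tcp [585.7  18.7 224.5] jaw 49.0 toolx [ 0.04   0.007 -0.999] w 93.0 F [ 1.3  0.1 -0.4] q [ -3.  22.  91.   1.  65. -52.]
spin total rad (about tool x=down) -0.139
slide now [  78.9  223.1 -110.3] slide after spin [ 78.9 236.2 -78.2]
```

>>> drive_tool --deltas '[{"claw":66,"slide":[0,0,0],"spin":-0.14},{"claw":66,"slide":[5,20,-7],"spin":0},{"claw":66,"slide":[10,38,-12],"spin":0},{"claw":66,"slide":[10,42,-14],"spin":0},{"claw":66,"slide":[10,42,-14],"spin":0},{"claw":66,"slide":[10,42,-14],"spin":0},{"claw":66,"slide":[5,30,-10],"spin":0},{"claw":66,"slide":[0,12,-4],"spin":0}]'

```text
time: 16.8
tool_pos: [0.6438, 0.2571, 0.1794]
eef_rot: [38.7, 87.6, 8.2]
force: [0.4, -0.3, -0.3]
grip_width: 0.0613
```

```bash
python3 plan.py 653 261.6 90 57
python3 - <<'E'
from meas import *
t,_=snap('top'); cv2.imwrite('pics/t5.png',t[...,::-1])
h=cv2.cvtColor(t,cv2.COLOR_RGB2HSV).astype(int)
print('amber top',circ('top',col(t,15,35,140),(310,220),30,.08),'win',circ('top',(h[...,2]>150)&(h[...,1]>20),(312,218),32,.062))
E
```

```text
t 16.8 tcp [643.8 257.1 179.4] jaw 59.5 toolx [ 0.042  0.006 -0.999] w 61.3 F [ 0.4 -0.3 -0.3] q [ 18.  36.  75.  -0.  66. -41.]
spin total rad (about tool x=down) 0.043
slide now [89.7  6.2  2.7] slide after spin [89.7  6.3  2.4]
amber top [592.3  19.7  25.9] win [590.7  18.7  51.7]
```

>>> drive_tool --deltas '[{"claw":66,"slide":[15,6.2,2.7],"spin":0},{"claw":66,"slide":[25,0,0],"spin":0},{"claw":66,"slide":[25,0,0],"spin":0},{"claw":66,"slide":[12,0,0],"spin":0},{"claw":66,"slide":[4,0,0],"spin":0},{"claw":66,"slide":[0,0,0],"spin":0},{"claw":66,"slide":[0,0,0],"spin":0},{"claw":66,"slide":[0,0,0],"spin":0}]'

```text
time: 17.65
tool_pos: [0.6557, 0.2559, 0.0977]
eef_rot: [38.0, 87.4, 7.6]
force: [-0.2, 0.4, -0.3]
grip_width: 0.0611
```

```bash
python3 plan.py 653 261.6 18 59
```

```text
t 17.65 tcp [655.7 255.9  97.7] jaw 59.7 toolx [ 0.046  0.006 -0.999] w 61.1 F [-0.2  0.4 -0.3] q [ 18.  42.  77.  -1.  59. -42.]
spin total rad (about tool x=down) 0.012
slide now [79.5  1.3 -8.1] slide after spin [79.5  1.2 -8.1]
```

>>> drive_tool --deltas '[{"claw":66,"slide":[5,1.3,-8],"spin":0},{"claw":66,"slide":[15,0,0],"spin":0},{"claw":66,"slide":[20,0,0],"spin":0},{"claw":66,"slide":[12,0,0],"spin":0},{"claw":66,"slide":[5,0,0],"spin":0},{"claw":66,"slide":[0,0,0],"spin":0},{"claw":66,"slide":[0,0,0],"spin":0},{"claw":66,"slide":[0,0,0],"spin":0}]'

```text
time: 18.45
tool_pos: [0.6522, 0.263, 0.0384]
eef_rot: [38.7, 87.2, 8.4]
force: [0.0, 0.1, 0.3]
grip_width: 0.0612
```

```bash
python3 plan.py 653 261.6 18 59
```

```text
t 18.45 tcp [652.2 263.   38.4] jaw 59.8 toolx [ 0.049  0.007 -0.999] w 61.2 F [0.  0.1 0.3] q [ 18.  46.  78.  -1.  53. -41.]
spin total rad (about tool x=down) 0.014
slide now [20.4 -1.4  0.6] slide after spin [20.4 -1.4  0.6]
```

>>> drive_tool --deltas '[{"claw":66,"slide":[8,-1.4,0.6],"spin":0},{"claw":66,"slide":[8,0,0],"spin":0},{"claw":66,"slide":[3,0,0],"spin":0},{"claw":66,"slide":[0,0,0],"spin":0},{"claw":30,"slide":[0,0,0],"spin":0},{"claw":30,"slide":[0,0,0],"spin":0},{"claw":30,"slide":[0,0,0],"spin":0},{"claw":30,"slide":[0,0,0],"spin":0}]' --grip_force 15

```text
time: 19.25
tool_pos: [0.6538, 0.2617, 0.0192]
eef_rot: [39.2, 87.0, 8.9]
force: [-0.5, 1.1, -1.0]
grip_width: 0.0376
```

>>> drive_tool --deltas '[{"claw":30,"slide":[0,0,0],"spin":0},{"claw":30,"slide":[0,0,0],"spin":0},{"claw":30,"slide":[-10,0,0],"spin":0},{"claw":30,"slide":[-25,0,0],"spin":0},{"claw":30,"slide":[-35,0,0],"spin":0},{"claw":30,"slide":[-35,0,0],"spin":0},{"claw":30,"slide":[-20,0,0],"spin":0},{"claw":30,"slide":[0,0,0],"spin":0}]'

```text
time: 20.05
tool_pos: [0.6466, 0.2605, 0.151]
eef_rot: [38.9, 87.1, 8.7]
force: [-0.4, 0.3, -0.9]
grip_width: 0.0373
```

```bash
python3 plan.py 524.5 -361 150 90
python3 - <<'E'
from meas import *
s,_=snap('scene');t=cv2.imread('pics/t5.png')[...,::-1]
p=np.vstack([cv2.resize(s[200:350,330:490],(640,600),interpolation=2)])
cv2.imwrite('pics/c6.png',p[...,::-1])
s0=cv2.imread('pics/scene0.png')[...,::-1].copy(); t=t.copy()
h=cv2.cvtColor(s0,cv2.COLOR_RGB2HSV).astype(int)
print('jb',circ('scene',col(s0,100,125,110,50),(216,171),12,.062),circ('top',col(t,100,125,110,50),(471,286),14,.062))
print(proj('scene',[[.618,-.362,.064],[.430,-.36,.064]]))
f=lambda a,x,y,w:cv2.resize(a[y:y+w,x:x+w],(300,300),interpolation=2)
cv2.imwrite('pics/c7.png',np.vstack([np.hstack([f(s0,155,190,30),f(t,456,191,30)]),np.hstack([f(s0,201,160,30),f(t,456,271,30)])])[...,::-1])
E
```

```text
t 20.05 tcp [646.6 260.5 151. ] jaw 59.8 toolx [ 0.05   0.008 -0.999] w 37.3 F [-0.4  0.3 -0.9] q [ 18.  38.  76.  -1.  63. -41.]
spin total rad (about tool x=down) -0.528
slide now [  -9.8 -598.2  207.9] slide after spin [  -9.8 -621.5 -121.5]
jb [ 427.7 -363.7   26.9] [ 429.8 -362.    22.5]
[[169.79472352 206.84573089]
 [215.46160846 169.17694047]]
```

View pics/c6.png

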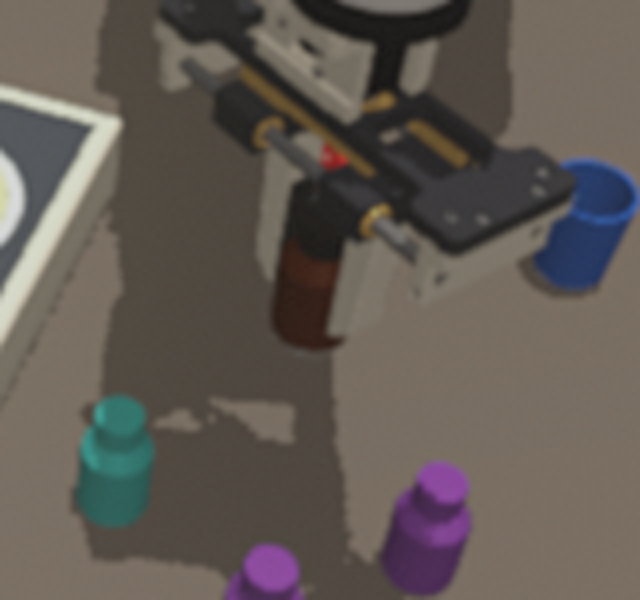

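View pics/c7.png

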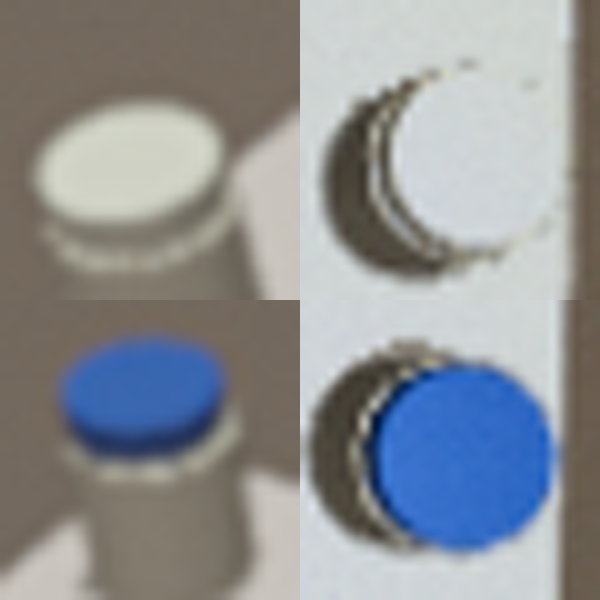

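Run:
```python
from meas import *
print('w',onz('scene',[[167.55,205.75]],.067)*1000,onz('top',[[472.95,206.55]],.067)*1000)
print('b',onz('scene',[[214.75,168.35]],.067)*1000,onz('top',[[471.95,286.35]],.067)*1000)
```

```text
w [[ 619.77796257 -366.8734968    67.        ]] [[ 619.48744172 -365.28578769   67.        ]]
b [[ 431.00811778 -361.12253689   67.        ]] [[ 429.79767201 -361.21241398   67.        ]]
```

Bottle is gripped upright and the look-alikes are undisturbed. The jars are at (619.6,-366) and (430.4,-361.2), so the midpoint is (525,-363).

>>> drive_tool --deltas '[{"claw":30,"slide":[0,-20,7],"spin":0},{"claw":30,"slide":[0,-35,12],"spin":0},{"claw":30,"slide":[0,-44,15],"spin":0},{"claw":30,"slide":[0,-44,15],"spin":0},{"claw":30,"slide":[0,-44,15],"spin":0},{"claw":30,"slide":[0,-44,15],"spin":0},{"claw":30,"slide":[0,-44,15],"spin":0},{"claw":30,"slide":[0,-44,15],"spin":0}]'

```text
time: 20.9
tool_pos: [0.5726, -0.0765, 0.1323]
eef_rot: [42.6, 88.0, 12.8]
force: [1.4, 0.1, -1.0]
grip_width: 0.0378
```

```bash
python3 plan.py 525 -363 120
```

```text
t 20.9 tcp [572.6 -76.5 132.3] jaw 60.2 toolx [ 0.035  0.008 -0.999] w 37.8 F [ 1.4  0.1 -1. ] q [-13.  28.  96.   1.  54. -73.]
slide now [   8.4 -272.5  100.9] slide after spin [   8.4 -272.5  100.9]
```

>>> drive_tool --deltas '[{"claw":30,"slide":[-2,-44,16],"spin":0},{"claw":30,"slide":[-2,-44,16],"spin":0},{"claw":30,"slide":[-2,-44,16],"spin":0},{"claw":30,"slide":[-2,-44,16],"spin":0},{"claw":30,"slide":[-2,-42,16],"spin":0},{"claw":30,"slide":[0,-28,11],"spin":0},{"claw":30,"slide":[0,-10,4],"spin":0},{"claw":30,"slide":[0,0,0],"spin":0}]'

```text
time: 21.7
tool_pos: [0.517, -0.3593, 0.1266]
eef_rot: [66.4, 88.5, 36.2]
force: [0.0, 0.6, -0.5]
grip_width: 0.0373
```

```bash
python3 plan.py 525 -363 60
```

```text
t 21.7 tcp [ 517.  -359.3  126.6] jaw 59.8 toolx [ 0.021  0.015 -1.   ] w 37.3 F [ 0.   0.6 -0.5] q [ -40.   34.   87.    2.   59. -100.]
slide now [66.7 -0.8  8.1] slide after spin [66.7 -0.8  8.1]
```

>>> drive_tool --deltas '[{"claw":30,"slide":[5,-0.8,8],"spin":0},{"claw":30,"slide":[20,0,0],"spin":0},{"claw":30,"slide":[25,0,0],"spin":0},{"claw":30,"slide":[15,0,0],"spin":0},{"claw":30,"slide":[5,0,0],"spin":0},{"claw":30,"slide":[0,0,0],"spin":0},{"claw":30,"slide":[0,0,0],"spin":0},{"claw":30,"slide":[0,0,0],"spin":0}]'

```text
time: 22.5
tool_pos: [0.5296, -0.3559, 0.0532]
eef_rot: [69.7, 88.5, 40.0]
force: [-0.4, -0.8, -1.9]
grip_width: 0.0376
```

```bash
python3 plan.py 525 -363 23;python3 - <<'E'
from meas import *
s,_=snap('scene')
cv2.imwrite('pics/c8.png',cv2.resize(s[130:250,130:260],(650,600),interpolation=2)[...,::-1])
E
```

```text
t 22.5 tcp [ 529.6 -355.9   53.2] jaw 60.2 toolx [ 0.02   0.017 -1.   ] w 37.6 F [-0.4 -0.8 -1.9] q [ -39.   40.   88.    2.   52. -100.]
slide now [30.  -9.2 -0.7] slide after spin [30.  -9.2 -0.7]
```

View pics/c8.png

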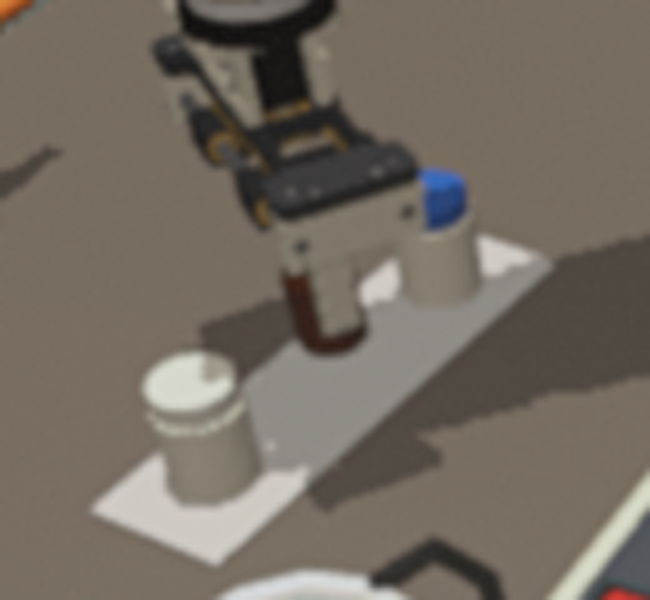

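>>> drive_tool --deltas '[{"claw":30,"slide":[3,-9,-0.7],"spin":0},{"claw":30,"slide":[7,0,0],"spin":0},{"claw":30,"slide":[7,0,0],"spin":0},{"claw":30,"slide":[4,0,0],"spin":0},{"claw":30,"slide":[1,0,0],"spin":0},{"claw":30,"slide":[0,0,0],"spin":0},{"claw":30,"slide":[0,0,0],"spin":0},{"claw":30,"slide":[0,0,0],"spin":0}]'

```text
time: 23.35
tool_pos: [0.5247, -0.3645, 0.0302]
eef_rot: [65.7, 88.5, 35.9]
force: [-0.3, 0.2, -0.9]
grip_width: 0.037
```

```bash
python3 plan.py 525 -363 22
```

```text
t 23.35 tcp [ 524.7 -364.5   30.2] jaw 60.2 toolx [ 0.022  0.016 -1.   ] w 37.0 F [-0.3  0.2 -0.9] q [ -40.   42.   88.    2.   50. -101.]
slide now [ 8.2  1.2 -0.6] slide after spin [ 8.2  1.2 -0.6]
```

>>> drive_tool --deltas '[{"claw":30,"slide":[2,1,-0.6],"spin":0},{"claw":30,"slide":[2,0,0],"spin":0},{"claw":30,"slide":[2,0,0],"spin":0},{"claw":30,"slide":[1,0,0],"spin":0},{"claw":30,"slide":[0,0,0],"spin":0},{"claw":30,"slide":[0,0,0],"spin":0},{"claw":30,"slide":[0,0,0],"spin":0},{"claw":30,"slide":[0,0,0],"spin":0}]'

```text
time: 24.15
tool_pos: [0.5251, -0.3632, 0.023]
eef_rot: [64.3, 88.4, 34.5]
force: [0.5, 0.6, -0.3]
grip_width: 0.0372
```

```bash
python3 plan.py 525 -363 22
```

```text
t 24.15 tcp [ 525.1 -363.2   23. ] jaw 60.2 toolx [ 0.022  0.015 -1.   ] w 37.2 F [ 0.5  0.6 -0.3] q [ -39.   43.   88.    2.   49. -101.]
slide now [ 1.   0.1 -0.2] slide after spin [ 1.   0.1 -0.2]
```

Almost touching. Lower by small steps, watching the force.

>>> drive_tool --deltas '[{"claw":30,"slide":[1,0,0],"spin":0},{"claw":30,"slide":[1,0,0],"spin":0},{"claw":30,"slide":[0.7,0,0],"spin":0},{"claw":30,"slide":[0.5,0,0],"spin":0},{"claw":30,"slide":[0.5,0,0],"spin":0},{"claw":30,"slide":[0,0,0],"spin":0},{"claw":30,"slide":[0,0,0],"spin":0},{"claw":30,"slide":[0,0,0],"spin":0}]'

```text
time: 24.95
tool_pos: [0.5254, -0.3633, 0.0222]
eef_rot: [63.0, 88.4, 33.2]
force: [-1.9, 1.5, 2.4]
grip_width: 0.0373
```

```bash
python3 plan.py 525 -363 22
```

```text
t 24.95 tcp [ 525.4 -363.3   22.2] jaw 60.2 toolx [ 0.023  0.015 -1.   ] w 37.3 F [-1.9  1.5  2.4] q [ -39.   43.   88.    2.   49. -101.]
slide now [ 0.2  0.1 -0.5] slide after spin [ 0.2  0.1 -0.5]
```

Contact (2.4 N up). Release gently and lift.

>>> drive_tool --deltas '[{"claw":36,"slide":[0,0,0],"spin":0},{"claw":42,"slide":[0,0,0],"spin":0},{"claw":46,"slide":[0,0,0],"spin":0},{"claw":52,"slide":[0,0,0],"spin":0},{"claw":58,"slide":[0,0,0],"spin":0},{"claw":64,"slide":[0,0,0],"spin":0},{"claw":68,"slide":[0,0,0],"spin":0},{"claw":68,"slide":[0,0,0],"spin":0}]'

```text
time: 25.75
tool_pos: [0.5256, -0.3635, 0.0218]
eef_rot: [62.0, 88.4, 32.2]
force: [0.4, 0.8, 0.7]
grip_width: 0.0629
```

>>> drive_tool --deltas '[{"claw":68,"slide":[-10,0,0],"spin":0},{"claw":68,"slide":[-25,0,0],"spin":0},{"claw":68,"slide":[-35,0,0],"spin":0},{"claw":68,"slide":[-40,0,0],"spin":0},{"claw":68,"slide":[-30,0,0],"spin":0},{"claw":68,"slide":[-10,0,0],"spin":0},{"claw":68,"slide":[0,0,0],"spin":-0.14},{"claw":68,"slide":[0,0,0],"spin":-0.14}]'

```text
time: 26.55
tool_pos: [0.5216, -0.3655, 0.1807]
eef_rot: [43.8, 88.4, 30.4]
force: [0.6, 0.2, -0.4]
grip_width: 0.0633
```

```bash
python3 plan.py 529.5 238.7 120 94
python3 - <<'E'
from meas import *
s,_=snap('scene'); s0=cv2.imread('pics/scene0.png')[...,::-1].copy()
a=s[140:240,140:250]; cv2.imwrite('pics/c9.png',cv2.resize(a,(660,600),interpolation=2)[...,::-1])
# tally rough from scene + top
t=cv2.imread('pics/t5.png')[...,::-1].copy()
f=lambda a,x,y,w:cv2.resize(a[y:y+w,x:x+w],(400,400),interpolation=2)
cv2.imwrite('pics/c10.png',np.hstack([f(s0,390,260,40),f(t,202,224,40)])[...,::-1])
print('red stack',circ('scene',col(s,170,8,110,50),(412,235),22,.036))
E
```

```text
t 26.55 tcp [ 521.6 -365.5  180.7] jaw 76.6 toolx [ 0.024  0.014 -1.   ] w 63.3 F [ 0.6  0.2 -0.4] q [ -40.   31.   84.    2.   65. -117.]
spin total rad (about tool x=down) -0.303
slide now [  69.3  588.4 -133.6] slide after spin [ 69.3 601.4  48.3]
red stack [410.7 204.5  26.3]
```

View pics/c9.png

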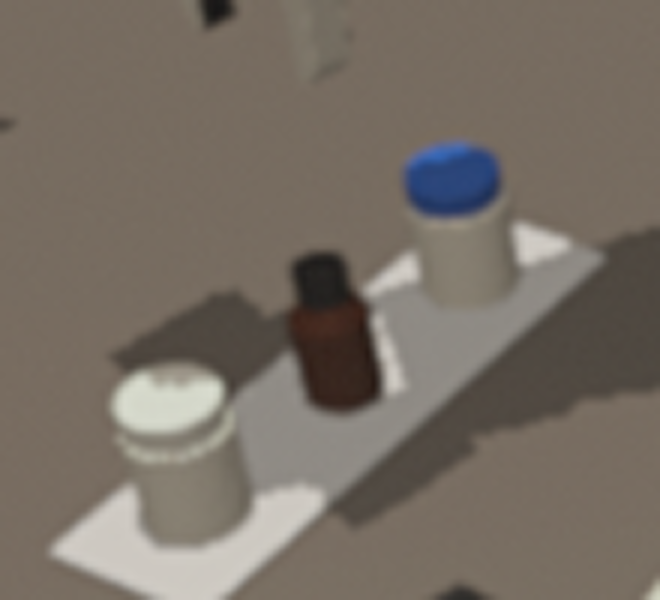

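View pics/c10.png

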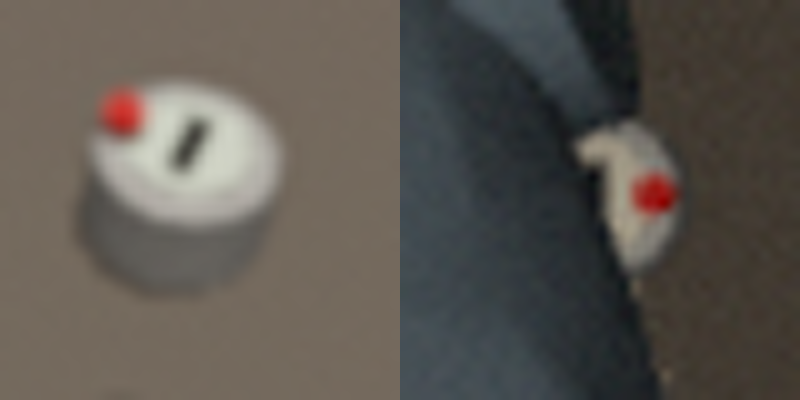

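Bottle stands on the mat between the jars. The tally dial centre is at scene (408.3,274.8) and top (221.3,243.4).

>>> drive_tool --deltas '[{"claw":75,"slide":[0,0,0],"spin":-0.15},{"claw":75,"slide":[0,0,0],"spin":-0.15},{"claw":75,"slide":[0,25,2],"spin":0},{"claw":75,"slide":[0,42,3],"spin":0},{"claw":75,"slide":[0,48,4],"spin":0},{"claw":75,"slide":[0,48,4],"spin":0},{"claw":75,"slide":[0,48,4],"spin":0},{"claw":75,"slide":[0,48,4],"spin":0}]'

```text
time: 27.4
tool_pos: [0.5242, -0.101, 0.1787]
eef_rot: [42.1, 88.6, 44.6]
force: [1.4, 0.6, -0.9]
grip_width: 0.0701
```

```bash
python3 plan.py 529.5 238.7 130 94
python3 - <<'E'
from meas import *
print(onz('scene',[[408.3,274.8]],.026)*1000,onz('top',[[221.3,243.4]],.026)*1000)
E
```

```text
t 27.4 tcp [ 524.2 -101.   178.7] jaw 92.4 toolx [ 0.017  0.017 -1.   ] w 70.1 F [ 1.4  0.6 -0.9] q [ -17.   21.  100.    1.   59. -110.]
spin total rad (about tool x=down) -0.027
slide now [ 54.6 338.3  18.8] slide after spin [ 54.6 337.7  28. ]
[[528.59020372 238.59866234  26.        ]] [[528.74435392 238.473651    26.        ]]
```

>>> drive_tool --deltas '[{"claw":75,"slide":[0,48,3],"spin":-0.02},{"claw":75,"slide":[0,48,3],"spin":0},{"claw":75,"slide":[0,48,3],"spin":0},{"claw":75,"slide":[0,48,3],"spin":0},{"claw":75,"slide":[5,48,3],"spin":0},{"claw":75,"slide":[10,40,3],"spin":0},{"claw":75,"slide":[10,25,2],"spin":0},{"claw":75,"slide":[5,8,0],"spin":0}]'

```text
time: 28.2
tool_pos: [0.524, 0.2298, 0.1501]
eef_rot: [49.8, 88.7, 52.2]
force: [-0.3, -0.0, 0.5]
grip_width: 0.0695
```

```bash
python3 plan.py 528.7 238.5 40 94
```

```text
t 28.2 tcp [524.  229.8 150.1] jaw 92.4 toolx [ 0.014  0.018 -1.   ] w 69.5 F [-0.3 -0.   0.5] q [ 19.  26.  96.   1.  57. -74.]
spin total rad (about tool x=down) -0.027
slide now [110.3   6.6   3.5] slide after spin [110.3   6.5   3.6]
```

>>> drive_tool --deltas '[{"claw":75,"slide":[15,6.5,3.5],"spin":-0.027},{"claw":75,"slide":[30,0,0],"spin":0},{"claw":75,"slide":[30,0,0],"spin":0},{"claw":75,"slide":[20,0,0],"spin":0},{"claw":75,"slide":[8,0,0],"spin":0},{"claw":75,"slide":[0,0,0],"spin":0},{"claw":75,"slide":[0,0,0],"spin":0},{"claw":75,"slide":[0,0,0],"spin":0}]'

```text
time: 29.0
tool_pos: [0.5285, 0.2354, 0.0433]
eef_rot: [50.0, 88.8, 53.3]
force: [0.8, -0.3, 0.3]
grip_width: 0.0698
```

```bash
python3 plan.py 528.7 238.5 7 94
```

```text
t 29.0 tcp [528.5 235.4  43.3] jaw 93.3 toolx [ 0.012  0.016 -1.   ] w 69.8 F [ 0.8 -0.3  0.3] q [ 19.  36.  98.   1.  45. -75.]
spin total rad (about tool x=down) -0.012
slide now [36.3  2.5 -0.1] slide after spin [36.3  2.5 -0. ]
```

>>> drive_tool --deltas '[{"claw":75,"slide":[10,2.5,0],"spin":0},{"claw":75,"slide":[12,0,0],"spin":0},{"claw":75,"slide":[8,0,0],"spin":0},{"claw":75,"slide":[3,0,0],"spin":0},{"claw":75,"slide":[0,0,0],"spin":0},{"claw":75,"slide":[0,0,0],"spin":0},{"claw":50,"slide":[0,0,0],"spin":0},{"claw":50,"slide":[0,0,0],"spin":0}]'

```text
time: 29.8
tool_pos: [0.5298, 0.2391, 0.0092]
eef_rot: [46.0, 88.7, 49.2]
force: [0.6, 0.0, 0.1]
grip_width: 0.0577
```

```bash
python3 plan.py 528.7 238.5 7 94
```

```text
t 29.8 tcp [529.8 239.1   9.2] jaw 93.3 toolx [ 0.015  0.017 -1.   ] w 57.7 F [0.6 0.  0.1] q [ 19.  39.  98.   1.  41. -75.]
spin total rad (about tool x=down) -0.012
slide now [ 2.2 -0.5 -1.1] slide after spin [ 2.2 -0.5 -1.1]
```

>>> drive_tool --deltas '[{"claw":35,"slide":[1,-0.5,-1],"spin":0},{"claw":35,"slide":[0,0,0],"spin":0},{"claw":35,"slide":[0,0,0],"spin":0},{"claw":35,"slide":[0,0,0],"spin":0},{"claw":35,"slide":[0,0,0],"spin":0},{"claw":35,"slide":[0,0,0],"spin":0},{"claw":35,"slide":[0,0,0],"spin":0},{"claw":35,"slide":[0,0,0],"spin":0}]'

```text
time: 30.6
tool_pos: [0.5289, 0.2385, 0.0086]
eef_rot: [45.1, 88.7, 48.4]
force: [0.4, -0.5, -0.8]
grip_width: 0.0417
```

```bash
python3 plan.py 444 8.6 80 94
```

```text
t 30.6 tcp [528.9 238.5   8.6] jaw 93.3 toolx [ 0.016  0.017 -1.   ] w 41.7 F [ 0.4 -0.5 -0.8] q [ 19.  39.  99.   1.  41. -75.]
spin total rad (about tool x=down) -0.012
slide now [ -76.7 -223.4  -96.7] slide after spin [ -76.7 -222.2  -99.5]
```

>>> drive_tool --deltas '[{"claw":35,"slide":[-20,0,0],"spin":0},{"claw":35,"slide":[-35,0,0],"spin":0},{"claw":35,"slide":[-40,0,0],"spin":0},{"claw":35,"slide":[-10,-15,-7],"spin":0},{"claw":35,"slide":[0,-30,-13],"spin":0},{"claw":35,"slide":[0,-44,-19],"spin":0},{"claw":35,"slide":[0,-44,-19],"spin":0},{"claw":35,"slide":[0,-40,-17],"spin":0}]'

```text
time: 31.4
tool_pos: [0.4618, 0.0581, 0.1139]
eef_rot: [39.3, 88.5, 43.0]
force: [1.0, -0.1, -1.4]
grip_width: 0.0418
```

```bash
python3 plan.py 444 8.6 80 94
```

```text
t 31.4 tcp [461.8  58.1 113.9] jaw 93.7 toolx [ 0.019  0.018 -1.   ] w 41.8 F [ 1.  -0.1 -1.4] q [  1.  20. 113.   1.  46. -94.]
spin total rad (about tool x=down) -0.006
slide now [ 32.7 -48.8 -21.6] slide after spin [ 32.7 -48.7 -21.9]
```

>>> drive_tool --deltas '[{"claw":35,"slide":[0,-30,-13],"spin":0},{"claw":35,"slide":[5,-14,-7],"spin":0},{"claw":35,"slide":[15,0,0],"spin":0},{"claw":35,"slide":[25,0,0],"spin":0},{"claw":35,"slide":[20,0,0],"spin":0},{"claw":35,"slide":[10,0,0],"spin":0},{"claw":35,"slide":[3,0,0],"spin":0},{"claw":35,"slide":[0,0,0],"spin":0}]'

```text
time: 32.2
tool_pos: [0.4446, 0.0077, 0.0342]
eef_rot: [33.0, 88.4, 36.3]
force: [-0.0, 1.1, -0.4]
grip_width: 0.0419
```

```bash
python3 plan.py 444 8.6 9 94
```

```text
t 32.2 tcp [444.6   7.7  34.2] jaw 93.3 toolx [ 0.023  0.017 -1.   ] w 41.9 F [-0.   1.1 -0.4] q [  -6.   27.  118.    2.   34. -101.]
spin total rad (about tool x=down) -0.012
slide now [25.2  0.6 -1.2] slide after spin [25.2  0.6 -1.2]
```

>>> drive_tool --deltas '[{"claw":35,"slide":[6,0.6,-1.2],"spin":0},{"claw":35,"slide":[8,0,0],"spin":0},{"claw":35,"slide":[5,0,0],"spin":0},{"claw":35,"slide":[2,0,0],"spin":0},{"claw":35,"slide":[1.5,0,0],"spin":0},{"claw":35,"slide":[0,0,0],"spin":0},{"claw":35,"slide":[0,0,0],"spin":0},{"claw":35,"slide":[0,0,0],"spin":0}]'

```text
time: 33.0
tool_pos: [0.4453, 0.0088, 0.0117]
eef_rot: [28.7, 88.2, 32.1]
force: [0.1, 0.7, 0.7]
grip_width: 0.0417
```

```bash
python3 plan.py 444 8.6 8 94
```

```text
t 33.0 tcp [445.3   8.8  11.7] jaw 93.3 toolx [ 0.026  0.017 -1.   ] w 41.7 F [0.1 0.7 0.7] q [  -6.   29.  119.    2.   30. -101.]
spin total rad (about tool x=down) -0.012
slide now [ 3.6 -0.1 -1.4] slide after spin [ 3.6 -0.1 -1.4]
```

>>> drive_tool --deltas '[{"claw":35,"slide":[1,0,-1.4],"spin":0},{"claw":35,"slide":[1,0,0],"spin":0},{"claw":35,"slide":[1,0,0],"spin":0},{"claw":35,"slide":[0.7,0,0],"spin":0},{"claw":35,"slide":[0.5,0,0],"spin":0},{"claw":35,"slide":[0.5,0,0],"spin":0},{"claw":35,"slide":[0,0,0],"spin":0},{"claw":35,"slide":[0,0,0],"spin":0}]'

```text
time: 33.8
tool_pos: [0.4443, 0.0087, 0.0085]
eef_rot: [27.6, 88.2, 30.9]
force: [-0.4, -0.4, -0.6]
grip_width: 0.0417
```

```bash
python3 plan.py 444 8.6 8 94
```

```text
t 33.8 tcp [444.3   8.7   8.5] jaw 93.3 toolx [ 0.028  0.016 -0.999] w 41.7 F [-0.4 -0.4 -0.6] q [  -6.   30.  119.    2.   30. -101.]
spin total rad (about tool x=down) -0.011
slide now [ 0.5 -0.1 -0.3] slide after spin [ 0.5 -0.1 -0.3]
```

>>> drive_tool --deltas '[{"claw":35,"slide":[0.7,0,0],"spin":0},{"claw":35,"slide":[0.7,0,0],"spin":0},{"claw":35,"slide":[0,0,0],"spin":0},{"claw":44,"slide":[0,0,0],"spin":0},{"claw":48,"slide":[0,0,0],"spin":0},{"claw":54,"slide":[0,0,0],"spin":0},{"claw":62,"slide":[0,0,0],"spin":0},{"claw":70,"slide":[0,0,0],"spin":0}]'

```text
time: 34.6
tool_pos: [0.4447, 0.0088, 0.0077]
eef_rot: [27.2, 88.1, 30.6]
force: [-0.6, 0.2, -0.3]
grip_width: 0.0612
```

>>> drive_tool --deltas '[{"claw":70,"slide":[-10,0,0],"spin":0},{"claw":70,"slide":[-30,0,0],"spin":0},{"claw":70,"slide":[-45,0,0],"spin":0},{"claw":70,"slide":[-48,0,0],"spin":0},{"claw":70,"slide":[-48,0,0],"spin":0},{"claw":70,"slide":[-20,-30,0],"spin":0},{"claw":70,"slide":[0,-45,0],"spin":0},{"claw":70,"slide":[0,-48,0],"spin":0}]'

```text
time: 35.4
tool_pos: [0.445, -0.1174, 0.2209]
eef_rot: [21.2, 88.0, 25.0]
force: [0.2, 0.0, -0.5]
grip_width: 0.0651
```

>>> drive_tool --deltas '[{"claw":70,"slide":[0,-48,0],"spin":0},{"claw":70,"slide":[0,-48,0],"spin":0},{"claw":70,"slide":[0,-48,0],"spin":0},{"claw":70,"slide":[0,-40,0],"spin":0},{"claw":70,"slide":[0,-20,0],"spin":0},{"claw":70,"slide":[0,0,0],"spin":0},{"claw":70,"slide":[0,0,0],"spin":0},{"claw":70,"slide":[0,0,0],"spin":0}]'

```text
time: 36.2
tool_pos: [0.4553, -0.3326, 0.2245]
eef_rot: [14.4, 87.9, 17.9]
force: [0.2, 0.2, 0.3]
grip_width: 0.0652
```

```bash
python3 plan.py
python3 - <<'E'
from meas import *
t,_=snap('top','tf.png'); s,_=snap('scene','sf.png')
h=cv2.cvtColor(t,cv2.COLOR_RGB2HSV).astype(int)
print('amber',circ('top',col(t,15,35,140),(310,220),30,.08),'win',circ('top',(h[...,2]>150)&(h[...,1]>20),(312,218),32,.062))
print('red',circ('top',col(t,170,8,110,50),(234,290),18,.036),'tally',circ('top',(h[...,2]>110)&(h[...,1]<90),(317,276),14,.026))
print('jb',circ('top',col(t,100,125,110,50),(471,286),14,.067),'beaker',circ('top',col(t,100,125,120,80),(171,292),16,.062))
E
```

```text
t 36.2 tcp [ 455.3 -332.6  224.5] jaw 93.5 toolx [ 0.035  0.011 -0.999] w 65.2 F [0.2 0.2 0.3] q [ -42.   21.   93.    2.   65. -136.]
amber [592.3  19.8  25.9] win [590.7  18.7  51.7]
red [412.5 205.   27.2] tally [443.9   8.9  21.7]Traceback (most recent call last):
  File "<stdin>", line 6, in <module>
  File "meas.py", line 15, in circ
    k,l,s,c=cv2.connectedComponentsWithStats(m); i=1+np.argmax(s[1:,4])
                                                     ~~~~~~~~~^^^^^^^^^
    return _wrapfunc(a, 'argmax', axis=axis, out=out, **kwds)
    return bound(*args, **kwds)
ValueError: attempt to get argmax of an empty sequence
```

View pics/tf.png

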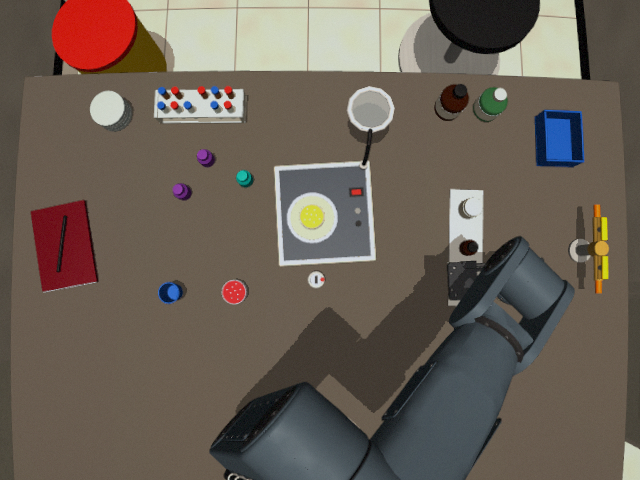

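View pics/sf.png

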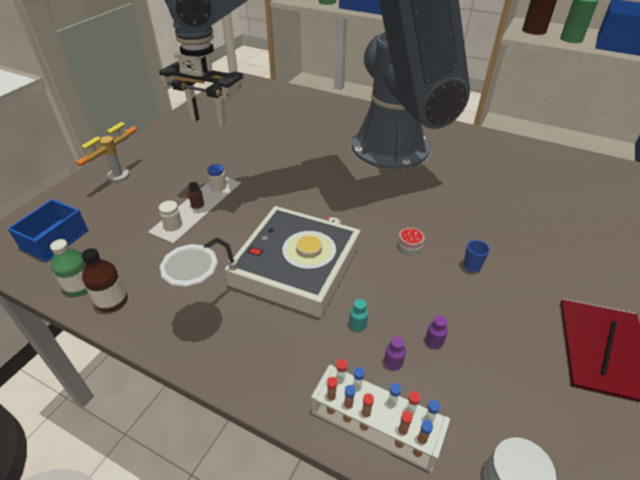

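Both pictures show everything in place: red on green at top (234,291), amber in the window at (312,216), tally at (316,280), bottle at (469,247). The beaker at (171,292) has not moved. I'll do one numeric check of the bottle before handing in.

Run:
```python
from meas import *
s=cv2.imread('pics/sf.png')[...,::-1].copy(); t=cv2.imread('pics/tf.png')[...,::-1].copy()
h=cv2.cvtColor(s,cv2.COLOR_RGB2HSV).astype(int); g=cv2.cvtColor(t,cv2.COLOR_RGB2HSV).astype(int)
print('cap expected px',proj('scene',[[.525,-.3635,.073]]),proj('top',[[.525,-.3635,.073]]))
for n,a in(('scene',s),('top',t)):
    u,v=proj(n,[[.525,-.3635,.070]])[0].astype(int); w=a[v-9:v+10,u-9:u+10].max(2)<62
    y,x=np.nonzero(w); print(n,'dark centroid',x.mean()+u-9,y.mean()+v-9,len(x))
print('jb scene now',circ('scene',col(s,100,125,110,50),(216,171),12,.067))
s0=cv2.imread('pics/scene0.png')[...,::-1].copy(); print('jb scene then',circ('scene',col(s0,100,125,110,50),(216,171),12,.067))
env.close_job()
```

```text
cap expected px [[192.14014726 184.23714936]] [[473.34586306 246.00813443]]
scene dark centroid 194.06060606060606 187.83838383838383 99
top dark centroid 469.6954022988506 247.54022988505744 174
jb scene now [ 435.6 -356.6   26. ]
jb scene then [ 433.4 -358.6   26.7]
the job is handed in; nothing more can be done
```

The job is done and handed in at about 36 s of the 112 s allowed. I don't have a verdict, only my own camera measurements. The steps were done in the order you asked, and everything was lowered into contact before release.

| Item | Measured position (mm) | Target (mm) | Offset |
|---|---|---|---|
| Red dish on green | (412.5, 205.0) | (412.7, 205.5), green dish before stacking | under 1 mm |
| Amber dish in window | (592.3, 19.8) | (590.7, 18.7) | about 2 mm |
| Tally in front of counter | (443.9, 8.9) | (444, 8.6), about 17 mm from the front edge | under 1 mm |
| Bottle between jars | released with tool at (525.6, -363.5) | (525, -363) | about 1 mm by tool pose |

- **Undisturbed items:** the last pictures show the beaker, the white-capped jar and the look-alikes where they were. The green dish is now hidden under the red one.
- **Bottle check weak:** the dark-pixel check on the cap came out 2–4 px from the expected cap centre. I put this down to the mask also including the bottle's dark body. The pictures show the bottle upright between the jars.
- **Blue jar disagreement:** its measured position differed by about 2–3 mm from the start. The jar was in the gripper's shadow, and nothing touched it that I saw, so I think this is a colour-mask error. I handed in without re-measuring it.
- **Beaker and jar positions:** the last script that should have measured the beaker stopped on an error (the blue jar was hidden from the top camera), so the beaker was checked by eye only.
- **Tool tilt:** the tool drifted up to about 3° off vertical during the job, and this interface cannot correct that.

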